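Put the jack pads away on the pull-out tray of the bench rack

ROBOT

A 6-joint arm with a two-finger parallel gripper is mounted at the origin on the work surface. World frame = base frame: x ahead of the robot, y to its left, z up, the work surface at z = 0. Lengths are in m, angles in rad, forces in N, time in s.
With the tool pointing down it reaches from about 0.325 to 0.9 m from the base axis. Payload 6.1 kg.
Tool frame: the origin (TCP) lies midway between the tips of the shut fingers; the grasp point (between the pads) lies 19 mm behind it; z points along the fingers, y is the line along which they close (so a half turn about z gives the same grasp; the last joint's range is limited). The gripper opens to 85 mm and grips with 20 to 120 N. Pads are 22 mm wide; open, the fingers measure 114 mm over their backs; the gripper's body (76 mm by 85 mm) begins 54 mm behind the grasp point. The pads swing forward as they close: fully open they stand 13 mm farther back than shut.
Start: joints at [-1.467, 0.22, 1.526, -0, 1.395, -0.126], TCP at [0.142, -0.609, 0.231] pointing down, gripper open.
Joint ranges: [-2.98, 2.98], [-0.91, 2.08], [0.09, 2.57], [-1.24, 4.39], [0.2, 2.65], [-2.68, 2.68]. Speed limits (rad/s): [2.57, 2.57, 3.01, 3.14, 3.14, 3.14].

INTERFACE

Orientations are given as [roll, pitch, yaw] about the fixed x, y, z axes, in that order (R = Rz(yaw) Ry(pitch) Rx(roll)).
In Python, from plant import movep, move_l, set_joints, gripper_to, hold, inverse_kinematics, observe, get_image, get_calibration, Unreachable, job_done gives the robot as it stands. Calls block until the motion is done:
- movep(position, orientation): joint-space move of the TCP to a pose.
- move_l(position, feed=0.15, rotation=None, max_force=None): straight line of the TCP; rotation=None keeps the orientation; feed is the mean speed in m/s. With max_force (N) it stops when the force on the tool has changed by that much, and returns True; else False.
- set_joints(angles): joint-space move.
- gripper_to(opening, f_grip=None): finger opening in m; f_grip is the grip in N (None keeps the last); returns when the fingers have stopped.
- hold(seconds).
- inverse_kinematics(position, orientation): joint angles nearest the present ones, or None.
- observe(): the state.
- get_image(name): name is "side" or "top"; returns (picture, depth): 384x512x3 uint8, red, green, blue; 384x512 float32, m along the optical axis (not along the pixel's ray), 0 where there is no reading.
- get_calibration(name): a dict with "intrinsics" (3x3 intrinsics, pixels), "world_from_camera" (4x4, takes a point from camera to world coordinates). Camera axes: x right, y down, z forward; pixel columns grow to the right and rows downward; lengths in m; the calibration is good to about 2 mm. A picture is of the moment at which its call begins. get_calibration takes no time and is no camera call.
A pose or a line that the arm cannot do raises Unreachable and nothing moves.
- job_done(): hands the job in; it is judged then, once.
The state is a dict: "time_s": time; "q": joint angles; "joint_velocities": joint speeds; "joint_torque": joint torques, N m; "eef_pos": TCP position; "tcp_rot": TCP orientation; "ft_force": force on the tool from outside, world axes, zero at the start; "torque": the same for the moment, N m; "opening": finger opening in m; "grasp_force": force on a finger pad.
Only numpy, scipy, OpenCV 4.12 (cv2) and the standard library are available. Lean on these libraries where they do the work, as an engineer would, in place of code of your own. Each camera call takes 0.05 s, during which the arm holds its last target. There are 200 camera calls.

TASK

Put the loose jack pads away: draw the rack's tray right out by its handle, lay every loose pad flat and square on top of the bundle of pads already on the tray, one on another in one neat pile in any order, and then slide the tray fully home so that the whole pile passes under the rack's front cross rail without anything touching the rail. Nobody has noted how high the pile is, so lower each pad until you feel it come to rest and only then let go; never let one drop, and never press hard on the pile. Leave the other things on the bench alone.

Things in the scene. Friction and masses are not known exactly. Their poses are not given: they have to be found in the camera images.
- pad_a_mid (a point): loose jack pad: a plain light beech block with a black rubber sole, 120 mm long (its x axis), 100 mm wide (y) and 18 mm thick (z), about 137 g. In the middle of each long side a hand notch 56 mm long and 22.5 mm deep is cut right through, leaving 55 mm of wood between the notches to grip. The point is the pad's centre, half-way up; z points up at the start. It starts flat on the bench, if there.
- pad_b_mid (a point): loose jack pad: a plain light beech block with a black rubber sole, 120 mm long (its x axis), 100 mm wide (y) and 20 mm thick (z), about 152 g. In the middle of each long side a hand notch 56 mm long and 22.5 mm deep is cut right through, leaving 55 mm of wood between the notches to grip. The point is the pad's centre, half-way up; z points up at the start. It starts flat on the bench, if there.
- pad_c_mid (a point): loose jack pad: a plain light beech block with a black rubber sole, 120 mm long (its x axis), 100 mm wide (y) and 22 mm thick (z), about 167 g. In the middle of each long side a hand notch 56 mm long and 22.5 mm deep is cut right through, leaving 55 mm of wood between the notches to grip. The point is the pad's centre, half-way up; z points up at the start. It starts flat on the bench, if there.
- pad_d_mid (a point): loose jack pad: a plain light beech block with a black rubber sole, 120 mm long (its x axis), 100 mm wide (y) and 26 mm thick (z), about 197 g. In the middle of each long side a hand notch 56 mm long and 22.5 mm deep is cut right through, leaving 55 mm of wood between the notches to grip. The point is the pad's centre, half-way up; z points up at the start. It starts flat on the bench, if there.
- tray (a joint): how far the tray is pulled out of the rack, in m, counted from where it starts: -0.075 fully home (against a stop), 0 at the start (75 mm out), 0.125 right out (against a stop); the tray moving along the negative x axis of the rack, towards the robot, as it comes out. It slides stiffly (about 4 N) and stays where it is left. The tray is a steel sheet 170 mm wide, its lips 12 mm high.
- tray_handle (a point): centre of the tray's handle: a level round bar, 10 mm thick, 90 mm long (along y), 34 mm above the bench and free underneath, on two arms 50 mm in front of the tray's front plate: a finger can be lowered into the 43 mm gap between bar and plate to hook it, or against the bar's robot side to push. The axes are the tray's: x points into the rack, z up.
- stack_spot (a point): centre of the pile's place on the tray's floor, 30 mm above the bench, 167 mm behind the handle bar, moving with the tray; x points into the rack and along the pads' length, z up. On it, square and within 3 mm, already lies a steel-banded bundle of one to three older pads of the same outline as the loose ones, 20 to 56 mm high in all; its height is not reported: feel for it.
- rail_under (a point): middle of the underside of the rack's fixed front cross rail, 185 mm above the bench; x points into the rack. The rail is 22 mm deep (x), 25 mm high and 252 mm long, its two posts 208 mm apart inside. Tray right out: the pile's far end is 58 mm in front of this point; tray home: its near end is 22 mm behind it. A flat pile of all the pads stays 13 mm or more below the rail.
- tin_mid (a point): bystander: a round steel grease tin 75 mm across and 56 mm high, standing; its centre, half-way up. Leave alone.
- spanner_mid (a point): bystander: a combination spanner 200 mm long lying along its x axis; its middle. Leave alone.
- spray_mid (a point): bystander: a spray can 54 mm across and 170 mm high, standing; its centre, half-way up. Leave alone.
- jar_mid (a point): bystander: a jar 68 mm across and 70 mm high, standing; its centre, half-way up. Leave alone.
- hammer_grip (a point): bystander: a hammer lying on the bench; the middle of its handle. Leave alone.
- driver_grip (a point): bystander: a screwdriver lying on the bench; the middle of its handle. Leave alone.
There are look-alikes about, which are no part of the job. What is shaped like the part that bears pad_d_mid but pink or turquoise is not meant.

How it is judged:
By the outcome, as a careful person would: the job done as asked, in the order asked, and still so for the second after the job is handed in, with the robot touching nothing.
Of old_one, old_two, old_three only 1 to 1 are there at a start; the rules pass over those that are not, and their reading is None.
Of pad_a, pad_b, pad_c, pad_d only 3 to 4 are there at a start; the rules pass over those that are not, and their reading is None.
At some moment in a run one of pad_a, pad_b, pad_c, pad_d may be knocked a few centimetres aside while the robot is not near it.
It also fails if it takes over 210 s, if anything falls off the work surface, if the arm or the gripper's body presses on something with over 40 N, if the wrist force passes 120 N, or if a joint passes its speed limit or range.

## Working session

There is one attempt and no reset: what is moved stays moved. The work goes in short steps, each a Python script; the robot and the scene stay as the last script left them, time stands still between calls to the robot, and variables do not carry over. Pictures are saved under pics/ and viewed, at most 14 in all, crops included, and the job is handed in when it is done.

```bash
ls; mkdir -p pics
python3 - <<'E'
from plant import *
import cv2,numpy as np
for n in("top","side"):
    im,d=get_image(n); cv2.imwrite(f"pics/{n}0.png",cv2.resize(im[:,:,::-1],(800,600),interpolation=cv2.INTER_CUBIC)); np.savez(f"{n}0.npz",im=im,d=d)
    c=get_calibration(n); print(n,c["intrinsics"],c["world_from_camera"])
print(observe())
E
```

```text
pics
top [[356.58186674   0.         255.06392031]
 [  0.         356.58186674 186.33875449]
 [  0.           0.           1.        ]] [[-0.00205534 -0.99782554  0.06587847  0.38677383]
 [-0.99998676  0.0017401  -0.0048422  -0.02683398]
 [ 0.00471703 -0.06588755 -0.99781591  1.28079713]
 [ 0.          0.          0.          1.        ]]
side [[489.33371147   0.         254.89875265]
 [  0.         489.33371147 192.23429283]
 [  0.           0.           1.        ]] [[-0.96647953 -0.19024384  0.17240825  0.14752565]
 [-0.25651548  0.74381981 -0.61719681  1.15009204]
 [-0.01082278 -0.64073347 -0.7676871   1.59746932]
 [ 0.          0.          0.          1.        ]]
{'time_s': 0.1, 'q': array([-1.46710642e+00,  2.21172876e-01,  1.52750570e+00,  1.08758480e-05,
        1.39468580e+00, -1.26086438e-01]), 'joint_velocities': array([ 1.37525774e-05, -2.73793277e-03, -1.85541154e-03, -1.33761398e-03,
       -1.80786813e-03,  1.29552196e-03]), 'joint_torque': array([ 1.01175661e-03, -4.98243964e+01, -3.90545976e+01, -2.51645088e-04,
        5.59669803e-03, -3.01480168e-05]), 'eef_pos': array([ 0.14230105, -0.60802542,  0.230288  ]), 'tcp_rot': array([-3.13983635e+00, -2.33417239e-04,  2.29774221e-01]), 'ft_force': array([-0.50628188, -0.06621294, -0.35876144]), 'torque': array([ 0.01803217, -0.01042771, -0.0603811 ]), 'grasp_force': 0.0, 'opening': 0.08505774270395948}
```

View pics/top0.png

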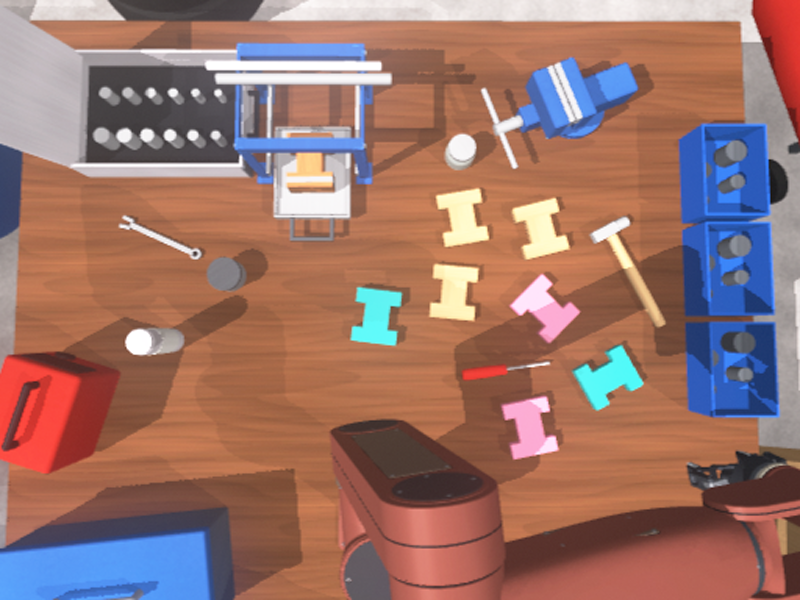

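View pics/side0.png

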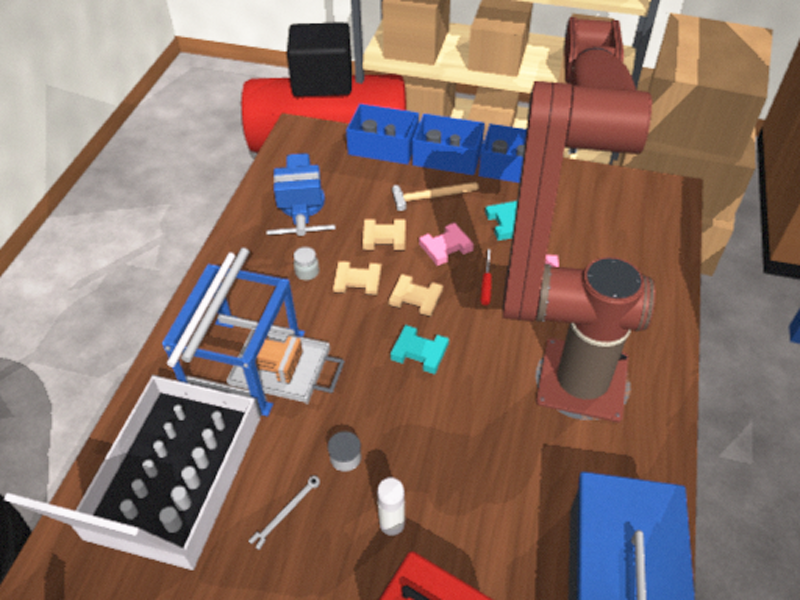

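Top view (800×600 px): three beech pads at (462,217), (541,228) and (455,292). The pink ones at (545,307) and (529,428) and the turquoise ones at (377,315) and (608,377) are look-alikes. The tray handle is at (312,230), and the orange banded bundle on the tray is at (310,165). The arm hides the lower right of the bench, so a fourth pad could be there. Next I measure these.

```bash
cat > h.py <<'E'
from plant import *
import cv2,numpy as np
def cloud(n,d):
    c=get_calibration(n);K=c["intrinsics"];T=np.array(c["world_from_camera"])
    v,u=np.mgrid[:384,:512]
    P=np.stack([(u-K[0,2])/K[0,0]*d,(v-K[1,2])/K[1,1]*d,d],-1)
    return P@T[:3,:3].T+T[:3,3]
def pads(im,d,n="top"):
    W=cloud(n,d); h=cv2.cvtColor(im,cv2.COLOR_RGB2HSV)
    m=((h[...,0]>14)&(h[...,0]<28)&(h[...,1]>50)&(h[...,1]<150)&(h[...,2]>150)).astype(np.uint8)
    m=cv2.morphologyEx(m,cv2.MORPH_OPEN,np.ones((3,3)))
    k,L,S,C=cv2.connectedComponentsWithStats(m); out=[]
    for i in range(1,k):
        if S[i,4]<200: continue
        Q=W[L==i]; z=np.median(Q[:,2]); Q=Q[abs(Q[:,2]-z)<.008]
        (cx,cy),(w,hh),a=cv2.minAreaRect((Q[:,:2]*1000).astype(np.float32))
        yaw=a if w>hh else a+90
        yaw=(yaw+90)%180-90
        out.append((cx/1000,cy/1000,z,yaw,max(w,hh),min(w,hh),Q[:,:2].mean(0).round(4),C[i].round(0),S[i,4]))
    return out
E
python3 - <<'E'
from h import *
f=np.load("top0.npz");im,d=f["im"],f["d"]
for p in pads(im,d): print(*p)
W=cloud("top",d)
c=im[75:165,140:250]
cv2.imwrite("pics/rack.png",cv2.resize(c[:,:,::-1],None,fx=6.6,fy=6.6,interpolation=cv2.INTER_CUBIC))
c=im[110:215,260:375]
cv2.imwrite("pics/padsc.png",cv2.resize(c[:,:,::-1],None,fx=5.5,fy=5.5,interpolation=cv2.INTER_CUBIC))
E
```

```text
0.7436039428710938 0.16278981018066407 0.08504364772843997 -89.45177394151688 92.26192474365234 50.96183395385742 [0.7409 0.1642] [197. 106.] 264
0.646748779296875 -0.1560679931640625 0.016956267772047617 7.877029895782471 82.7341079711914 56.766021728515625 [ 0.6559 -0.159 ] [290. 135.] 244
0.619599609375 -0.32548348999023435 0.024774401286218106 -4.2324981689453125 75.72988891601562 60.17782974243164 [ 0.6265 -0.3333] [339. 143.] 220
0.4684111938476562 -0.15840667724609375 0.019080580821710713 -5.6142578125 120.16437530517578 99.04431915283203 [ 0.4574 -0.1515] [288. 190.] 616
0.4621167297363281 -0.5916129760742187 0.02307080830362962 27.48807716369629 152.34515380859375 24.29191017150879 [ 0.4623 -0.5893] [412. 188.] 286
```

View pics/rack.png

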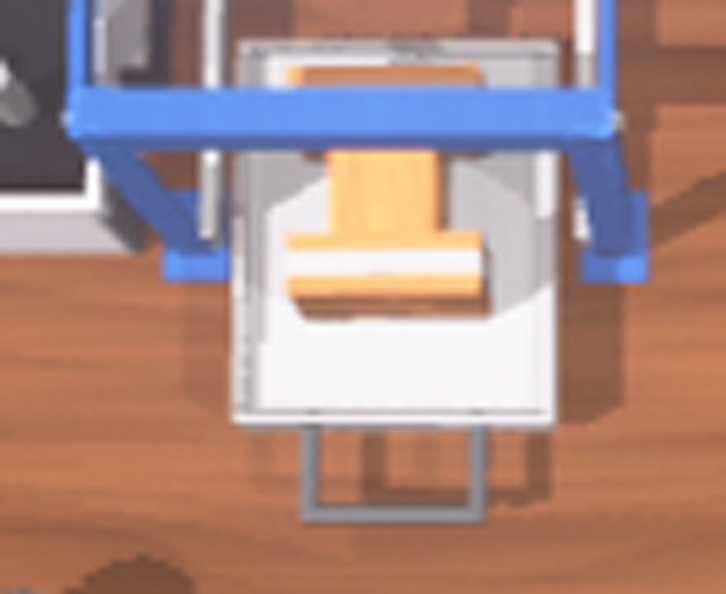

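View pics/padsc.png

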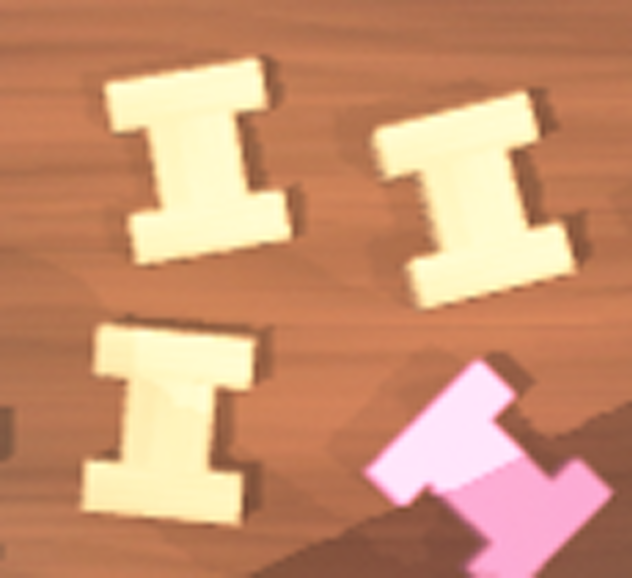

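The rack crop shows the handle bar running from (303,516) to (483,516), the tray front edge at y≈420, and the bundle with a steel band across it. The pad crop confirms three plain beech H-shapes, with the pink one separate. I'll widen the colour mask and locate the handle.

```bash
sed -i 's/^    m=((h.*/    m=((h[...,0]>10)\&(h[...,0]<34)\&(h[...,1]>35)\&(h[...,1]<150)\&(h[...,2]>100)\&(W[...,2]>.008)\&(W[...,2]<.05)).astype(np.uint8)/' h.py
cat >> h.py <<'E'
def pix(u,v,z,n="top"):
    c=get_calibration(n);K=c["intrinsics"];T=np.array(c["world_from_camera"])
    r=T[:3,:3]@np.array([(u-K[0,2])/K[0,0],(v-K[1,2])/K[1,1],1]); t=T[:3,3]
    return t+r*(z-t[2])/r[2]
E
python3 - <<'E'
from h import *
f=np.load("top0.npz");im,d=f["im"],f["d"]
for p in pads(im,d): print(*p)
W=cloud("top",d)
g=lambda x,y,z:pix(140+(x+.5)/6.6-.5,75+(y+.5)/6.6-.5,z).round(4)
for a in [(303,515,.034),(483,515,.034),(303,517,.034),(483,514,.034),(80,145,.185),(607,145,.185),(234,422,.042),(557,422,.042),(290,238,.085),(482,232,.085)]: print(a,g(*a))
print(W[95:132:4,199].round(3))
E
```

```text
0.640799560546875 -0.18033116149902345 0.017094913773295195 9.415365219116211 120.83189392089844 100.67398834228516 [ 0.6405 -0.1801] [296. 139.] 736
0.6130194091796874 -0.35765411376953127 0.025119911977055764 14.157979011535645 119.93580627441406 101.29582214355469 [ 0.6121 -0.3568] [346. 146.] 789
0.49514520263671874 -0.5754374389648438 0.02252795000026797 28.181110382080078 233.99879455566406 28.242021560668945 [ 0.493  -0.5746] [408. 180.] 485
0.46849298095703124 -0.15857293701171876 0.01906170961202569 -5.437538146972656 120.20954895019531 98.99824523925781 [ 0.4687 -0.1585] [290. 187.] 746
(303, 515, 0.034) [0.5886 0.212  0.034 ]
(483, 515, 0.034) [0.5885 0.116  0.034 ]
(303, 517, 0.034) [0.5875 0.212  0.034 ]
(483, 514, 0.034) [0.589 0.116 0.034]
(80, 145, 0.185) [0.7411 0.2906 0.185 ]
(607, 145, 0.185) [0.741  0.0409 0.185 ]
(234, 422, 0.042) [0.6372 0.2477 0.042 ]
(557, 422, 0.042) [0.637 0.076 0.042]
(290, 238, 0.085) [0.7245 0.2105 0.085 ]
(482, 232, 0.085) [0.7276 0.1115 0.085 ]
[[0.739 0.14  0.206]
 [0.764 0.158 0.087]
 [0.75  0.157 0.09 ]
 [0.737 0.158 0.085]
 [0.723 0.158 0.086]
 [0.709 0.157 0.088]
 [0.696 0.158 0.084]
 [0.695 0.166 0.031]
 [0.68  0.165 0.036]
 [0.667 0.166 0.028]]
```

Run:
```python
from h import *
for yaw in(0,np.pi):
    print(yaw,inverse_kinematics([.614,.162,.2],[np.pi,0,yaw]))
R=[np.pi,0,0]
gripper_to(0)
movep([.614,.162,.2],R)
print(move_l([.614,.162,.014],feed=.12,max_force=10), observe()["eef_pos"])
print(move_l([.462,.162,.014],feed=.05,max_force=22)); o=observe(); print(o["eef_pos"],o["ft_force"],o["time_s"])
p=o["eef_pos"]
move_l([p[0]+.012,.162,.014],feed=.05); o=observe();print(o["ft_force"])
move_l([p[0]+.012,.162,.25],feed=.25)
gripper_to(.085)
im,d=get_image("top"); np.savez("top1.npz",im=im,d=d)
cv2.imwrite("pics/top1.png",cv2.resize(im[:,:,::-1],(800,600),interpolation=cv2.INTER_CUBIC))
for q in pads(im,d): print(*q)
print(observe()["time_s"])
```

```text
0 [ 1.33869461e-01  2.66173128e-01  1.53159773e+00 -4.44089210e-16
  1.34382180e+00  1.70466579e+00]
3.141592653589793 [ 0.13386946  0.26617313  1.53159773  0.          1.3438218  -1.43692687]
False [0.61480055 0.1621085  0.01500764]
True
[0.48039415 0.16228821 0.01509117] [ 2.80664914 -0.07809762  0.28524735] 8.1333
[-0.33514467  0.25566022 -0.61281114]
0.6407260131835938 -0.17972943115234374 0.01731880254910345 9.321189880371094 121.5151138305664 99.782958984375 [ 0.6397 -0.1797] [296. 139.] 744
0.612859130859375 -0.3577878112792969 0.025217653538719964 14.294591903686523 119.84939575195312 101.84589385986328 [ 0.6121 -0.3571] [346. 146.] 786
0.49691976928710935 -0.5805189208984375 0.023918253962650016 24.93073844909668 231.62826538085938 24.83112907409668 [ 0.4891 -0.5822] [410. 181.] 240
0.46834259033203124 -0.15847415161132813 0.019139312111730478 -5.4072418212890625 120.0821762084961 99.40843963623047 [ 0.4682 -0.1581] [290. 187.] 745
10.4417
```

View pics/top1.png

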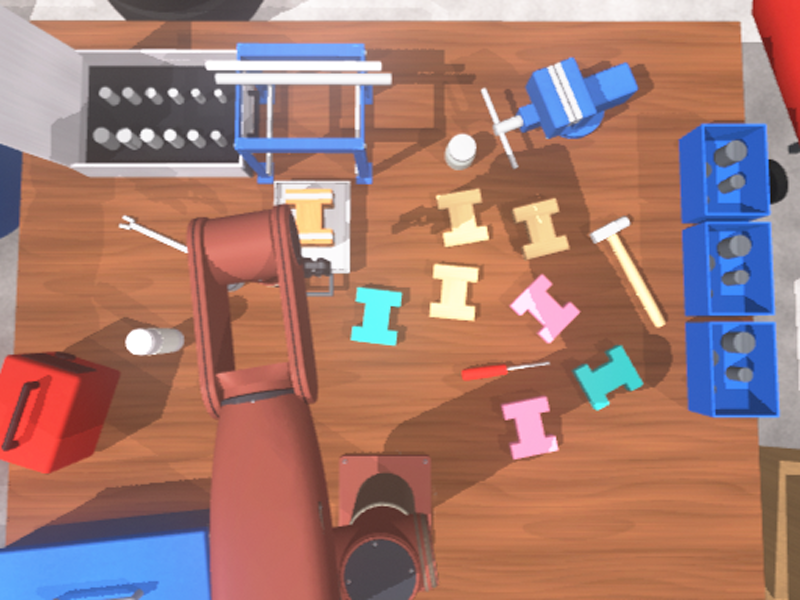

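Now (800×600 px) the tray is out, with the bundle fully visible at (311,217). The previously hidden area is empty, so there are exactly three beech pads. I'll fit the bundle's pose next and start with the nearest pad, at (455,292).

```bash
cat >> h.py <<'E'
def bundle(d,lo,hi):
    W=cloud("top",d); m=((W[...,2]>lo)&(W[...,2]<hi)&(abs(W[...,0]-.631)<.08)&(abs(W[...,1]-.162)<.07)).astype(np.uint8)
    Q=W[m>0]; (cx,cy),(w,h),a=cv2.minAreaRect((Q[:,:2]*1000).astype(np.float32))
    yaw=a if w>h else a+90
    return cx/1000,cy/1000,(yaw+90)%180-90,w,h,np.median(Q[:,2]),Q[:,:2].mean(0)
def pick(x,y,yaw,z=.004):
    R=[np.pi,0,np.deg2rad(yaw)]
    gripper_to(.085)
    movep([x,y,.12],R)
    hit=move_l([x,y,z],feed=.1,max_force=8); print("down",hit,observe()["eef_pos"])
    gripper_to(.03,f_grip=40); o=observe(); print("grip",o["opening"],o["grasp_force"])
    move_l([x,y,.22],feed=.2); print("held",observe()["opening"])
def place(x,y,ztop,yaw=0.):
    """ztop: expected TCP height at rest"""
    R=[np.pi,0,np.deg2rad(yaw)]
    movep([x,y,.22],R)
    move_l([x,y,ztop+.03],feed=.15); hold(.3)
    hit=move_l([x,y,ztop-.02],feed=.012,max_force=3); hold(.2)
    o=observe(); print("rest",hit,o["eef_pos"],o["ft_force"],o["opening"])
    gripper_to(.083); hold(.2)
    p=o["eef_pos"]; move_l([x,y,p[2]+.03],feed=.05); move_l([x,y,.25],feed=.2)
E
python3 - <<'E'
from h import *
d=np.load("top1.npz")["d"]; print(bundle(d,.06,.11))
pick(.4684,-.1585,-5.4)
o=observe();print(o["eef_pos"],o["tcp_rot"],o["ft_force"],o["q"][5],o["time_s"])
im,d=get_image("side");cv2.imwrite("pics/held.png",im[:,:,::-1][100:280,200:440].repeat(3,0).repeat(3,1))
E
```

```text
(0.6297136840820312, 0.16169410705566406, 0.6462834477424622, 120.48689270019531, 100.00023651123047, np.float64(0.08479154937192046), array([0.63397853, 0.15658805]))
down False [ 0.46904047 -0.15881017  0.00470616]
grip 0.05414503411646479 42.96919763088226
held 0.053948403118532245
[ 0.4675133  -0.15805152  0.21838416] [-3.14053064e+00  2.56479534e-03 -9.42485534e-02] [-0.79677424  0.15162093 -1.86314954] 1.1790884677759002 14.9
```

View pics/held.png

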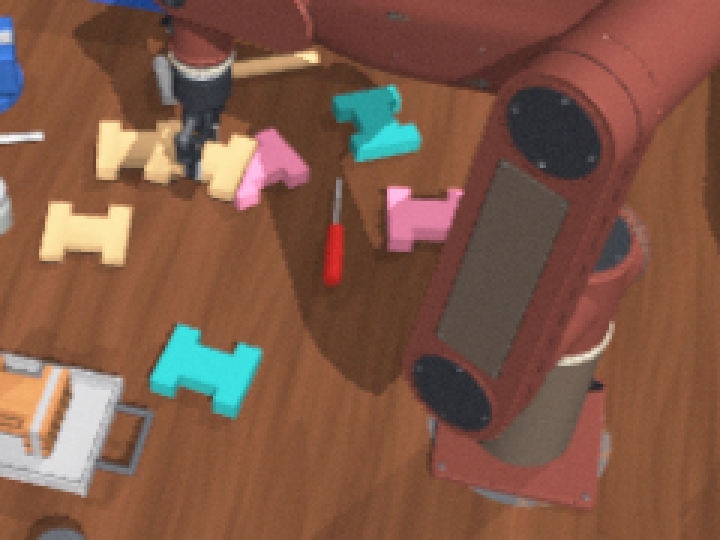

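The pad is held level at (205,155), clear of the others. Placing it now.

Run:
```python
from h import *
place(.6302,.1617,.090)
movep([.45,.0,.3],[np.pi,0,0])
im,d=get_image("top"); print(bundle(d,.06,.13)); print(bundle(d,.098,.13))
for q in pads(im,d): print(*q)
cv2.imwrite("pics/p1.png",cv2.resize(im[100:240,160:380,::-1],None,fx=3.5,fy=3.5,interpolation=cv2.INTER_CUBIC))
print(observe()["time_s"])
```

```text
rest True [0.6302375  0.16169431 0.09071791] [-0.75077012  0.06315605  5.23858399] 0.053657361156837835
(0.6285006103515625, 0.1600340118408203, 0.1813841611146927, 119.18780517578125, 102.77118682861328, np.float64(0.10436676538060041), array([0.63008578, 0.16070607]))
(0.6285982666015625, 0.15935723876953126, 0.23616726696491241, 118.91787719726562, 97.82460021972656, np.float64(0.10471254229462545), array([0.63050623, 0.16108021]))
0.6399672241210937 -0.1800806121826172 0.01705527080739877 9.565428733825684 120.48222351074219 100.3277359008789 [ 0.6398 -0.1796] [296. 139.] 744
0.6396167602539062 -0.36150259399414064 0.02496873173009928 14.217703819274902 120.12001037597656 101.52223205566406 [ 0.6396 -0.3614] [347. 139.] 793
0.4964302978515625 -0.57527734375 0.022471834219284226 28.37362289428711 234.96580505371094 25.987361907958984 [ 0.5026 -0.571 ] [406. 177.] 397
23.1917
```

View pics/p1.png

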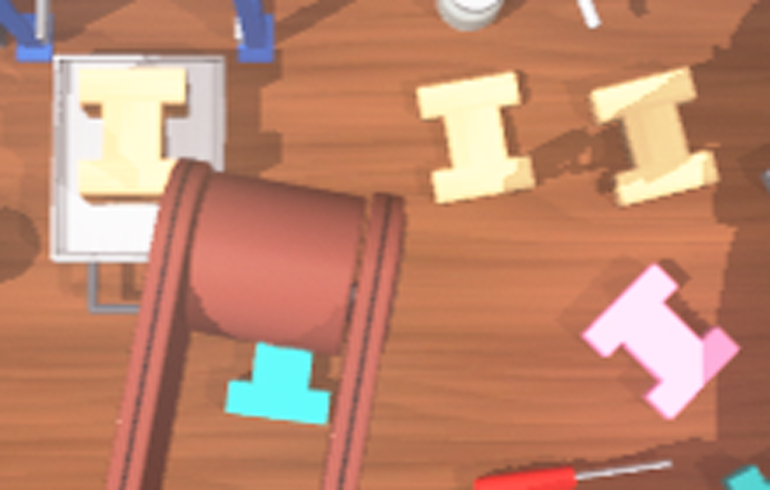

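Pad 1 lies square at (133,133), centred on the bundle within about 1.5 mm. The right pad has been knocked from x=0.613 to 0.640, to crop position (655,137), so I'll use the fresh pose.

Run:
```python
from h import *
pick(.6397,-.3614,14.2)
movep([.5,.03,.24],[np.pi,0,0])
place(.6302,.1617,.110)
movep([.5,.03,.3],[np.pi,0,0])
movep([.45,-.1,.3],[np.pi,0,0])
im,d=get_image("top"); print(bundle(d,.06,.16)); print(bundle(d,.12,.16))
for q in pads(im,d): print(*q)
cv2.imwrite("pics/p2.png",cv2.resize(im[80:240,160:380,::-1],None,fx=3.5,fy=3.5,interpolation=cv2.INTER_CUBIC))
print(observe()["time_s"])
```

```text
down False [ 0.64043718 -0.36192011  0.00521918]
grip 0.05440489643550713 44.75415050983429
held 0.05407198169313901
rest True [0.63032433 0.1616933  0.11088706] [ 0.058129   -0.70530261  5.69757189] 0.05425103816702523
(0.6304283447265625, 0.16035757446289062, -0.0800018310546875, 103.70123291015625, 122.44437408447266, np.float64(0.13046540394211115), array([0.62724612, 0.15714069]))
(0.631229248046875, 0.1590614013671875, 0.2825145423412323, 120.32331848144531, 100.62303161621094, np.float64(0.13102049512189695), array([0.63113985, 0.15902328]))
0.6404808959960937 -0.1798551025390625 0.01718140154609149 9.249420166015625 120.30855560302734 100.05192565917969 [ 0.6497 -0.1829] [297. 136.] 622
0.4961600036621094 -0.5749402465820312 0.02201408408130512 27.75855827331543 235.097412109375 26.91049575805664 [ 0.4953 -0.5737] [407. 179.] 476
37.375
```

View pics/p2.png

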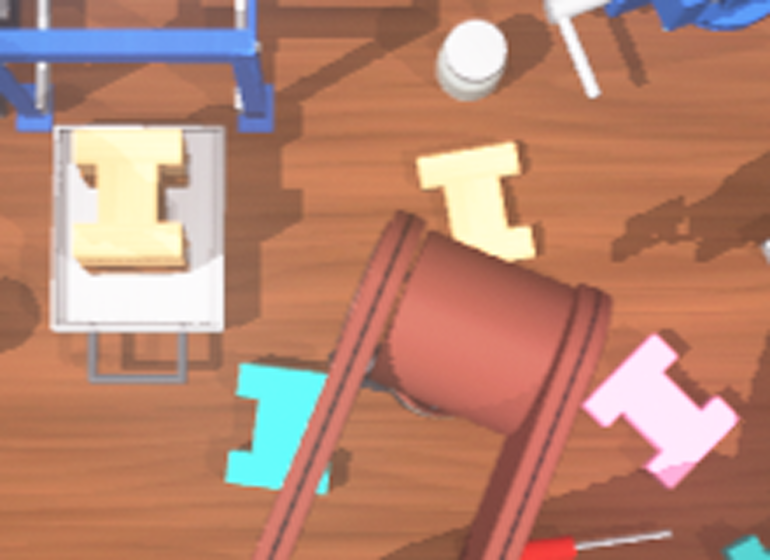

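Pad 2 lies square at (130,197) and the last pad, at (478,200), hasn't moved. Picking the third.

Run:
```python
from h import *
pick(.6402,-.1798,9.4)
movep([.5,.03,.24],[np.pi,0,0])
place(.6302,.1612,.137)
movep([.5,.03,.3],[np.pi,0,0])
movep([.45,-.1,.3],[np.pi,0,0])
im,d=get_image("top"); print(bundle(d,.06,.18)); print(bundle(d,.14,.18))
for q in pads(im,d): print(*q)
s,_=get_image("side")
a=cv2.resize(im[90:190,160:290,::-1],None,fx=3,fy=3,interpolation=cv2.INTER_CUBIC)
b=cv2.resize(s[150:250,100:230,::-1],None,fx=3,fy=3,interpolation=cv2.INTER_CUBIC)
cv2.imwrite("pics/p3.png",np.hstack([a,b]))
W=cloud("top",d); print(W[135:160:2,197].round(3), observe()["time_s"])
```

```text
down False [ 0.64097941 -0.18010983  0.00503294]
grip 0.05348673253503917 43.388911485672
held 0.053390431764886
rest True [0.63028034 0.16119653 0.1369011 ] [-0.15740703 -0.07043552  5.36562124] 0.05395638102892616
(0.63002099609375, 0.16014572143554687, -0.460113525390625, 103.48658752441406, 121.65994262695312, np.float64(0.1482091901994752), array([0.62588779, 0.15609936]))
(0.6305150146484375, 0.15889418029785157, -0.0569000244140625, 100.4452896118164, 118.5244369506836, np.float64(0.14891366511268433), array([0.63028369, 0.15841071]))
0.49616647338867187 -0.5749434814453125 0.022550569035643786 28.07903480529785 234.7898406982422 26.817651748657227 [ 0.4971 -0.5726] [407. 178.] 459
[[0.627 0.154 0.147]
 [0.62  0.153 0.151]
 [0.614 0.153 0.149]
 [0.607 0.153 0.15 ]
 [0.601 0.153 0.15 ]
 [0.595 0.154 0.147]
 [0.587 0.152 0.155]
 [0.582 0.153 0.148]
 [0.575 0.153 0.149]
 [0.571 0.155 0.135]
 [0.57  0.161 0.102]
 [0.57  0.168 0.054]
 [0.566 0.172 0.03 ]] 50.2167
```

View pics/p3.png

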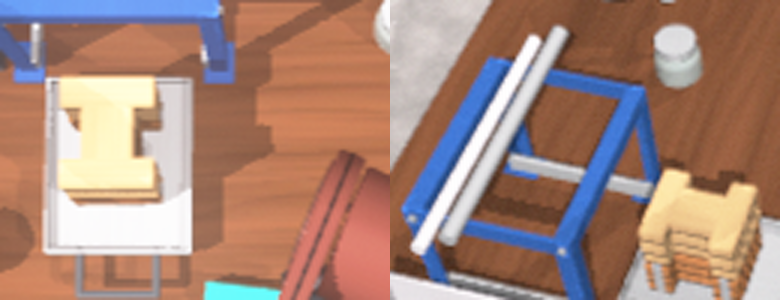

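The pile is neat and flat: four layers flush, top at 0.149 m and under the 0.185 m rail. Pushing the tray home.

Run:
```python
from h import *
R=[np.pi,0,0]
gripper_to(0)
movep([.42,.162,.2],R)
print(move_l([.42,.162,.018],feed=.1,max_force=8))
print(move_l([.62,.162,.018],feed=.05,max_force=22),observe()["eef_pos"])
print(move_l([.665,.162,.018],feed=.025,max_force=18)); o=observe();p=o["eef_pos"];print(p,o["ft_force"])
move_l([p[0]-.03,.162,.018],feed=.06)
move_l([p[0]-.03,.162,.25],feed=.2)
movep([.4,-.2,.3],R)
im,d=get_image("top");s,_=get_image("side")
a=cv2.resize(im[60:180,140:290,::-1],None,fx=2.6,fy=2.6,interpolation=cv2.INTER_CUBIC)
b=cv2.resize(s[140:260,80:230,::-1],None,fx=2.6,fy=2.6,interpolation=cv2.INTER_CUBIC)
cv2.imwrite("pics/p4.png",np.hstack([a,b])); print(observe()["time_s"])
W=cloud("top",d); m=(W[...,2]>.14)&(W[...,2]<.16)&(abs(W[...,0]-.83)<.09)&(abs(W[...,1]-.162)<.06); print(W[m].min(0),W[m].max(0))
```

```text
False
False [0.61973676 0.1621317  0.01780951]
True
[0.64810556 0.16198684 0.01708688] [-0.33059785  0.20345624  0.0264606 ]
62.925
[0.77936869 0.1075597  0.14004719] [0.89217205 0.20850833 0.15656573]
```

View pics/p4.png

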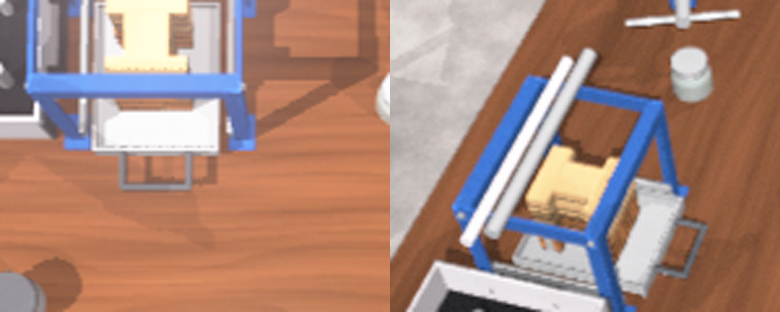

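The picture shows the tray home, with the handle bar at (155,187) about 75 mm in from its start. The pile stands square behind the rail with nothing touching it.

```bash
python3 -c "
from plant import *
print(job_done())"
```

```text
the job is handed in; nothing more can be done
None
```

The job is handed in: the three loose pads there were (no fourth was found) lie in one square pile on the bundle, the tray is pushed home to its stop, and the pile stands clear behind the rail, its top about 36 mm below the rail's underside.

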